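# Shut the finished housing, release the push-latch flap of the next

### The arm

A 6-joint arm with a two-finger parallel gripper is mounted at the origin on a cart in front of the work surface, level with it; the furniture and walls round the work are solid. World frame = base frame: x ahead of the robot, y to its left, z up, the work surface at z = 0. Lengths are in mm, angles in rad, forces in N, time in s.
With the tool pointing down it reaches from about 350 to 875 mm from the base axis. Payload 4.2 kg.
Tool frame: the origin (TCP) lies at the very end of the fingers, on their centre line; the grasp point (between the pads) lies 19 mm behind it (ctrl.tcp_to_grasp is the distance from the TCP to the grasp point, in mm); z points along the fingers, y is the line along which they close (so a half turn about z gives the same grasp; the last joint's range is limited). The gripper opens to 85 mm and grips with 20 to 120 N. Pads are 22 mm wide; open, the fingers measure 114 mm over their backs; the gripper's body (76 mm by 85 mm) begins 54 mm behind the grasp point. The pads swing forward as they close: fully open they stand 13 mm farther back than shut.
Start: joints at [0.259, 0.385, 0.008, 0, -1.194, -0.259], TCP at [624.979, 0.025, 231.312] pointing down, gripper open.
Joint ranges: [-3.14, 3.14], [-1.21, 2.06], [-1.07, 1.41], [-3.16, 2.05], [-2.99, -0.16], [-3.1, 3.1]. Speed limits (rad/s): [2.79, 2.79, 3.14, 3.14, 3.14, 3.14].

### API

Orientations are given as a 3x3 rotation matrix whose columns are the frame's x, y, z axes.
In Python, from cell import ctrl gives the robot as it stands.
- The arm moves only by the tool servo_tool, never from a script. Its argument "rows" is a list of rows, each a list of 5 numbers: the opening, from -1 (shut) to 1 (fully open), then the shift along the tool's x, y, z in m, then the turn about the tool's z in rad. In form: [[claw, dx, dy, dz, twist], ...]. A call has 1 to 8 rows; each row is the pose to reach, as a shift and turn from the pose commanded when the call began, along the tool's axes at that moment; what a row does not reach only later rows make up. A row lasts 1/8 s, in which the tool goes at most 62.5 mm and 10.7 degrees, less where a joint would pass 70% of its speed; a pose out of reach is approached as far as the arm can. A call with a gripper value outside its range is refused whole. The fingers move at their own pace and stop on an object; the grip force is fixed at half the most. Time passes only in rows, so rows that repeat a pose let the fingers close. It gives the time, the measured TCP pose, the force, the opening and the grip force at its end, in the units of the state.
- ctrl.observe(): the state, without advancing time (a new reading comes with each control period).
- ctrl.snapshot(name): name is "scene" or "side" or "wrist"; returns a dict with "image" (400x640x3 uint8, red, green, blue), "z_map" (400x640 float32, mm along the optical axis (not along the pixel's ray), 0 where there is no reading), "K" (3x3 intrinsics, pixels), "R" (3x3) and "t" (3): a world point X has camera coordinates R X + t; the wrist camera has in their place "T_tool_cam" (4x4, takes a point from camera to tool coordinates, whose origin is the TCP and whose axes are the flange's). Camera axes: x right, y down, z forward; pixel columns grow to the right and rows downward; lengths in mm; the calibration is good to about 2 mm. A picture is of the moment at which its call begins: read the wrist's pose just before it.
- ctrl.close_job(): hands the job in; it is judged then, once.
The state is a dict: "time": time; "q": joint angles; "joint_velocities": joint speeds; "effort": joint torques, N m; "eef_pos": TCP position; "orientation": TCP orientation; "force": force on the tool from outside, world axes, zero at the start; "moment": the same for the moment, N m; "grip_width": opening from 0.0 (shut) to 1.0 (fully open); "gripper_force": force on a finger pad.
Only numpy, scipy, OpenCV 4.12 (cv2) and the standard library are available. Lean on these libraries where they do the work, as an engineer would, in place of code of your own. Each camera call takes 0.05 s, during which the arm holds its last target. There are 200 camera calls.

### The job

The housing with the blue flap has been checked: push its open flap shut until it snaps home. The housing with the orange flap is next: press its closed flap inward at the ribbed pad until the push catch lets go, draw back so that it springs up, and leave it standing open. Do it in either order, and do not disturb the things lying about.

Things in the scene. Friction and masses are not known exactly. Their poses are not given: they have to be found in the camera images.
- housing_orange: Grey housing, 160 deep (x), 190 wide (y), 277 high, screwed to the bench, left or right of the other, yaw within 0.2. Origin: middle of its width on the worktop; front 85 mm to -x, back 75 mm to +x. Its panel, rising at 30 degrees away from the robot, carries the orange flap. Clear hood with side cheeks over the panel's top: underside 273 up, front edge 12 mm to -x of the origin.
- housing_blue: The same grey housing with a blue flap in its sloping panel; same sizes, axes and hood as housing_orange. On both, the pad of the shut flap lies just beneath the hood's edge, so the gripper must come to it tilted 20 degrees or more, about square to the panel.
- hinge_orange (a point): Middle of the hinge line of the orange flap, at its low front edge: 70 mm towards -x of the housing's origin and 63 mm up. The hinge line runs along the housing's y. Axes as the housing's.
- hinge_blue (a point): Middle of the hinge line of the blue flap; same place as on the other housing.
- pad_orange (a point): Centre of the black ribbed pad (20 x 60 mm) on the orange flap's outer face, 80 mm from the hinge line, 3 mm outside the hinge plane. The flap is 112 mm from hinge to free edge, 150 wide, 5 thick. Axes turn with the flap: x from hinge to free edge, y along the hinge, z outward, square to it.
- pad_blue (a point): Centre of the ribbed pad on the outer face of the blue flap; same sizes and axes as pad_orange.
- flap_orange (a joint): Angle of the orange flap, rad: 0 shut, flush, on its push catch; grows as it swings up and towards the robot (1.05 upright). Pressed in it goes negative, to a stop at -0.075 (6 mm at the pad). The catch lets go at -0.03 to -0.05 (3 to 4 mm; 5 to 8 N at the pad) and stays off; a spring then swings the flap to about 0.85 in about a second if nothing is in its way.
- flap_blue (a joint): Angle of the blue flap, rad: 0 shut and flush, grows as it swings up and towards the robot (starts standing open, 0.75 to 1.05). The same weak spring pushes it open. From about 0.11 to 0.05 it rides over a sprung roller (6 to 10 N at the pad), then snaps home to about 0 against a stop and is held there.
- multimeter: Yellow and black multimeter, 150 x 78 x 48 mm, lying loose in front of the housings; leave alone. Origin under its centre.
- pliers: Blue-handled long-nose pliers, 166 x 56 x 14 mm, lying loose in front of the housings; leave alone. Origin under the centre.
- tape_white: Roll of white paper tape, 80 mm across, 15 mm high, lying loose in front of the housings; leave alone. Origin under its centre.

How it is judged (in metres and radians):
At the end, for the whole second after the job is handed in: The blue flap is shut, seated behind its catch (under 0.03 rad, 3 mm at the free edge), the orange flap stands open by more than 0.5 rad, and both are at rest (value of joint flap_orange above 0.5 rad and value of joint flap_blue below 0.03 rad and velocity of joint flap_orange between -0.1 and 0.1 rad/s and velocity of joint flap_blue between -0.1 and 0.1 rad/s); the robot touches nothing.
It fails at once if the multimeter, the pliers or the tape roll is shifted by more than 40 mm (distance of any of multimeter, pliers, tape_white from where it was at the start of the episode above 0.04 m).
It also fails if it takes over 48 s, if anything falls off the work surface, if the arm or the gripper's body presses on something with over 40 N, if the wrist force passes 120 N, or if a joint passes its speed limit or range.

## Working session

There is one attempt and no reset: what is moved stays moved. The work goes in short steps, Python scripts to look and compute and a tool call to move; the robot and the scene stay as the last step left them, time stands still between calls to the robot, and variables do not carry over. Pictures are saved under pics/ and viewed, at most 10 in all, crops included, and the job is handed in when it is done.

Besides the shell and the picture viewer there is one more tool, called in YAML: its name, and indented under it one key for each argument. servo_tool: Moves the arm, as the interface text tells. Its arguments: {"type":"object","properties":{"rows":{"type":"array"}},"required":["rows"]}

```bash
mkdir -p pics; ls
python3 - <<'E'
from cell import ctrl
import cv2,numpy as np
for n in("scene","side"):
    s=ctrl.snapshot(n); cv2.imwrite(f"pics/{n}0.png",s["image"][:,:,::-1]); np.savez(f"pics/{n}0.npz",**s)
    print(n,s["K"].tolist(),np.round(s["R"],3).tolist(),s["t"])
o=ctrl.observe(); print(o["time"],np.round(o["orientation"],3),o["force"])
E
```

```text
pics
scene [[409.95994437133487, 0.0, 317.6822417951382], [0.0, 409.95994437133487, 202.09041898562845], [0.0, 0.0, 1.0]] [[0.736, -0.677, -0.006], [-0.296, -0.313, -0.902], [0.609, 0.666, -0.431]] [-338.85149127  230.97545723  590.63784497]
side [[461.5645790887675, 0.0, 321.4655566826767], [0.0, 461.5645790887675, 198.9239148600115], [0.0, 0.0, 1.0]] [[-0.946, -0.325, 0.003], [-0.192, 0.551, -0.812], [0.262, -0.769, -0.583]] [483.70317865 174.18095959 848.71493485]
0.1 [[-0.    -1.    -0.002]
 [-1.     0.    -0.   ]
 [ 0.     0.002 -1.   ]] [ 0.97845768  0.44766162 -0.40130506]
```

View pics/scene0.png

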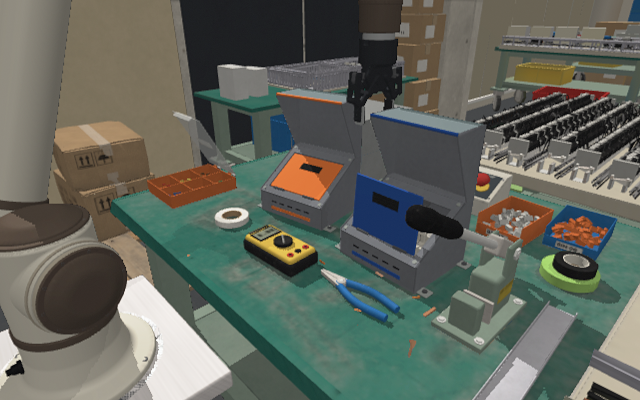

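View pics/side0.png

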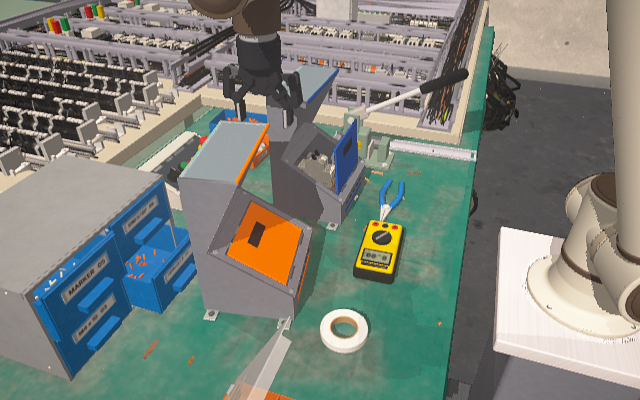

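The orange housing stands on the left, with its pad at scene (312,168) and side (258,233). The blue flap is open, with its pad at scene (383,200) and side (347,147). A clamp with a black handle stands at scene (435,222), beside the blue housing. Next I measure both flaps from the depth maps.

```bash
cat > h.py <<'E'
import numpy as np,cv2
def cloud(s):
    v,u=np.mgrid[:400,:640]; z=s["z_map"].astype(float); K=s["K"]
    c=np.stack([(u-K[0,2])/K[0,0]*z,(v-K[1,2])/K[1,1]*z,z],-1)
    return (c-s["t"])@s["R"]
def blob(m,seed=None):
    n,l,st,ce=cv2.connectedComponentsWithStats(m.astype(np.uint8))
    if seed is not None:
        d=np.hypot(*(np.argwhere(m)-np.array(seed)[::-1]).T); p=np.argwhere(m)[d.argmin()]; return l==l[tuple(p)]
    return l==1+st[1:,4].argmax()
def flap(s,col,seed,pseed):
    hsv=cv2.cvtColor(s["image"],cv2.COLOR_RGB2HSV); P=cloud(s); ok=s["z_map"]>0
    r={"o":((5,140,90),(18,255,255)),"b":((105,140,60),(125,255,255))}[col]
    m=blob((cv2.inRange(hsv,*r)>0)&ok,seed)
    X=P[cv2.erode(m.astype(np.uint8),np.ones((5,5)))>0]
    for _ in range(4):
        c=np.median(X,0); c=X.mean(0); n=np.linalg.svd(X-c,full_matrices=False)[2][2]; n*=np.sign(n[2] if abs(n[2])>.5 else -n[0]); e=(X-c)@n; X=X[abs(e)<max(2,2*e.std())]
    ch,_=cv2.findContours(m.astype(np.uint8),cv2.RETR_EXTERNAL,cv2.CHAIN_APPROX_NONE)
    fill=np.zeros(m.shape,np.uint8); cv2.drawContours(fill,ch,-1,1,-1)
    pm=blob((hsv[...,2]<60)&(fill>0),pseed); v,u=np.argwhere(pm).mean(0)
    ray=s["R"].T@np.linalg.inv(s["K"])@[u,v,1]; o=-s["R"].T@s["t"]
    pad=o+ray*((c-o)@n/(ray@n))
    return dict(pad=pad,n=n,rms=e.std(),N=len(X),px=(u,v),np_=pm.sum(),lo=X.min(0),hi=X.max(0))
E
python3 - <<'E'
from h import *
np.set_printoptions(precision=3,suppress=True)
S={n:np.load(f"pics/{n}0.npz") for n in("scene","side")}
for col,a in(("o",dict(scene=((300,185),(312,168)),side=((280,250),(258,233)))),("b",dict(scene=((375,225),(383,200)),side=((347,170),(347,147))))):
    for n,(sd,pd) in a.items():
        f=flap(S[n],col,sd,pd); print(col,n,f)
        nn=f["n"]; y=np.cross([0,0,1],[-nn[0],-nn[1],0]); y/=np.linalg.norm(y); u=np.cross(y,nn)
        if u[2]<0:u=-u
        H=f["pad"]-80*u-3*nn; print("  yaw",np.arctan2(-nn[1],-nn[0]),"elev",np.arctan2(u[2],np.hypot(u[0],u[1])),"hinge",H)
# scene obstacles: black handle & loose things
for n,box in(("scene",(405,200,465,242)),("side",(385,65,470,120))):
    P=cloud(S[n]); h=cv2.cvtColor(S[n]["image"],cv2.COLOR_RGB2HSV); x0,y0,x1,y1=box
    q=P[y0:y1,x0:x1][(h[y0:y1,x0:x1,2]<55)&(S[n]["z_map"][y0:y1,x0:x1]>0)]; print(n,"handle",np.percentile(q,[2,50,98],axis=0).tolist())
    # everything near the table between x 300..1000
    q=P.reshape(-1,3)
    for zz in(150,200,250,300,350,400,450):
        k=q[(abs(q[:,2]-zz)<25)&(q[:,0]>300)&(q[:,0]<900)&(abs(q[:,1])<500)]
        if len(k): print(zz,len(k),np.percentile(k,[1,99],axis=0)[:,:2].tolist())
E
```

```text
o scene {'pad': array([581.145, 154.027, 104.736]), 'n': array([-0.49 , -0.089,  0.867]), 'rms': np.float64(0.9395359113225631), 'N': 988, 'px': (np.float64(311.0), np.float64(167.77358490566039)), 'np_': np.int64(106), 'lo': array([507.833,  75.918,  68.304]), 'hi': array([612.872, 217.573, 117.557])}
  yaw 0.17875172259002023 elev 0.5213755134104943 hinge [514.349 141.959  62.289]
o side {'pad': array([590.748, 143.255, 110.017]), 'n': array([-0.493, -0.092,  0.865]), 'rms': np.float64(0.851115769491564), 'N': 2380, 'px': (np.float64(254.0), np.float64(227.0)), 'np_': np.int64(1), 'lo': array([505.289,  80.103,  67.941]), 'hi': array([617.863, 228.793, 121.057])}
  yaw 0.1853119452220888 elev 0.5249935741123536 hinge [524.185 130.776  67.325]
b scene {'pad': array([ 498.331, -140.091,  142.578]), 'n': array([-0.997,  0.019,  0.072]), 'rms': np.float64(0.8521368463915848), 'N': 1948, 'px': (np.float64(385.17164179104475), np.float64(201.3582089552239)), 'np_': np.int64(268), 'lo': array([ 490.391, -211.292,   71.503]), 'hi': array([502.662, -70.689, 171.887])}
  yaw -0.0185595171817
[... 1448 characters left out ...]
 [474.8001327700927, -325.42880900808683, 270.93298944790536]]
150 10062 [[442.8816038050367, -336.3220350571775], [814.7386504167972, 453.8550804818746]]
200 14785 [[402.8288946506581, -332.95601673041415], [896.252681556074, 485.8254385891698]]
250 2734 [[304.4537329781512, -337.99617370673576], [676.3821584449865, 261.0343815279076]]
300 5797 [[553.5080389025259, -227.3948851471179], [692.9531974711813, 255.245983196293]]
350 1515 [[556.78561916323, -10.344222948857754], [693.3694785008807, 38.27494662433607]]
400 1329 [[587.3815746352828, -10.87995820455239], [656.1450327614732, 40.59934241973619]]
450 1225 [[586.2332821140036, -8.593551874858662], [653.3410332328801, 41.70033441978877]]
```

Run:
```python
from h import *
for n in("scene","side"):
    S=np.load(f"pics/{n}0.npz"); q=cloud(S).reshape(-1,3)
    for a in range(220,520,20):
        k=q[(q[:,2]>=a)&(q[:,2]<a+20)&(abs(q[:,0]-625)<100)&(abs(q[:,1])<70)]
        if len(k)>5: print(n,a-231,len(k),(np.percentile(k,[1,99],axis=0)[:,:2]-[625,0]).round().tolist())
```

```text
scene -11 360 [[-55.0, -69.0], [15.0, 69.0]]
scene 9 387 [[-62.0, -66.0], [41.0, 68.0]]
scene 29 473 [[-73.0, -69.0], [48.0, 67.0]]
scene 49 313 [[-76.0, -15.0], [70.0, 12.0]]
scene 69 515 [[-74.0, -17.0], [69.0, 13.0]]
scene 89 545 [[-72.0, -20.0], [66.0, 12.0]]
scene 109 387 [[-69.0, -35.0], [62.0, 12.0]]
scene 129 420 [[-40.0, -38.0], [17.0, 23.0]]
scene 149 443 [[-39.0, -37.0], [16.0, 22.0]]
scene 169 399 [[-40.0, -39.0], [16.0, 26.0]]
scene 189 496 [[-42.0, -40.0], [16.0, 27.0]]
scene 209 506 [[-42.0, -40.0], [17.0, 23.0]]
scene 229 311 [[-43.0, -42.0], [15.0, 27.0]]
side -11 214 [[-50.0, -50.0], [18.0, 68.0]]
side 9 375 [[-58.0, -49.0], [55.0, 26.0]]
side 29 489 [[-70.0, -67.0], [57.0, 70.0]]
side 49 371 [[-73.0, -10.0], [73.0, 15.0]]
side 69 684 [[-72.0, -15.0], [72.0, 19.0]]
side 89 755 [[-70.0, -10.0], [70.0, 21.0]]
side 109 542 [[-67.0, -10.0], [66.0, 33.0]]
side 129 500 [[-37.0, -6.0], [29.0, 40.0]]
side 149 545 [[-36.0, -10.0], [30.0, 39.0]]
side 169 500 [[-35.0, -16.0], [34.0, 40.0]]
side 189 631 [[-39.0, -8.0], [31.0, 42.0]]
side 209 552 [[-39.0, -8.0], [20.0, 41.0]]
side 229 193 [[-39.0, -5.0], [-5.0, 42.0]]
```

servo_tool:
  rows:
    - [1,0,0.05,0,0]
    - [1,0,0.1,0,0]
    - [1,0,0.15,0,0]
    - [1,0,0.2,0,0]
    - [1,0.05,0.202,0,0]
    - [1,0.1,0.202,0.03,0]
    - [1,0.141,0.202,0.082,0]
    - [1,0.141,0.202,0.082,0]

```text
time: 1.1
eef_pos: [419.7, -142.6, 145.8]
orientation: [[-0.004, -1.0, -0.009], [-1.0, 0.004, 0.0], [-0.0, 0.009, -1.0]]
force: [-0.3, 1.2, 0.7]
grip_width: 1.003
gripper_force: 0.0
```

servo_tool:
  rows:
    - [1,0,-0.015,0,0]
    - [1,0,-0.03,0.002,0]
    - [1,0,-0.045,0.01,0]
    - [1,0,-0.058,0.019,0]
    - [1,0,-0.066,0.028,0]
    - [1,0,-0.071,0.039,0]
    - [1,0,-0.071,0.046,0]
    - [1,0,-0.071,0.046,0]

```text
time: 2.1
eef_pos: [492.9, -141.0, 102.4]
orientation: [[-0.0, -1.0, -0.003], [-1.0, 0.0, 0.0], [-0.0, 0.003, -1.0]]
force: [-1.8, -0.6, -0.1]
grip_width: 1.001
gripper_force: 0.3
```

Run:
```python
from cell import ctrl
import cv2
s=ctrl.snapshot("scene"); cv2.imwrite("pics/s1.png",cv2.resize(s["image"][80:300,220:520,::-1],None,fx=2,fy=2))
```

```text
(no output)
```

View pics/s1.png

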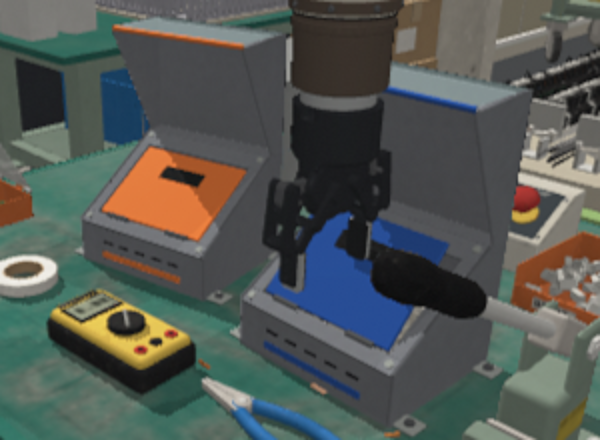

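The front finger rests on the blue flap just below its pad, around (360,240) in this crop. The flap is nearly down, so I press on.

servo_tool:
  rows:
    - [1,0,0,0.004,0]
    - [1,0,0,0.008,0]
    - [1,0,0,0.011,0]
    - [1,0,0,0.013,0]
    - [1,0,0,0.014,0]
    - [1,0,0,0.014,0]

```text
time: 2.9
eef_pos: [494.0, -141.0, 89.2]
orientation: [[0.0, -1.0, -0.0], [-1.0, -0.0, 0.0], [-0.0, 0.0, -1.0]]
force: [-0.5, 0.3, 0.9]
grip_width: 0.999
gripper_force: 0.6
```

servo_tool:
  rows:
    - [1,0,0,0.002,0]
    - [1,0,0,0.004,0]
    - [1,0,0,0.006,0]
    - [1,0,0,0.006,0]

```text
time: 3.4
eef_pos: [493.9, -140.9, 83.2]
orientation: [[-0.0, -1.0, -0.0], [-1.0, 0.0, 0.0], [-0.0, 0.0, -1.0]]
force: [0.0, 0.1, 2.9]
grip_width: 1.002
gripper_force: 0.8
```

servo_tool:
  rows:
    - [1,0,0,0.002,0]
    - [1,0,0,0.003,0]
    - [1,0,0,0.003,0]

```text
time: 3.78
eef_pos: [493.4, -140.9, 79.9]
orientation: [[-0.0, -1.0, -0.002], [-1.0, 0.0, 0.0], [-0.0, 0.002, -1.0]]
force: [-0.9, 0.2, -0.4]
grip_width: 1.002
gripper_force: 0.2
```

servo_tool:
  rows:
    - [1,0,0,0.002,0]
    - [1,0,0,0.003,0]
    - [1,0,0,0.003,0]

```text
time: 4.15
eef_pos: [493.7, -141.1, 79.1]
orientation: [[0.001, -1.0, 0.0], [-1.0, -0.001, -0.0], [0.0, -0.0, -1.0]]
force: [-6.2, 2.2, 13.6]
grip_width: 1.0
gripper_force: 7.4
```

servo_tool:
  rows:
    - [1,0,0,0.002,0]
    - [1,0,0,0.002,0]

```text
time: 4.4
eef_pos: [493.9, -141.2, 78.7]
orientation: [[0.002, -1.0, 0.001], [-1.0, -0.002, -0.001], [0.001, -0.001, -1.0]]
force: [-10.0, 3.8, 23.3]
grip_width: 1.001
gripper_force: 12.9
```

servo_tool:
  rows:
    - [1,0,0.01,-0.02,0]
    - [1,0,0.04,-0.055,0]
    - [1,0,0.07,-0.1,0]
    - [1,-0.03,0.07,-0.155,0]
    - [1,-0.09,0.07,-0.155,-0.05]
    - [1,-0.15,0.06,-0.155,-0.1]
    - [1,-0.21,0.05,-0.155,-0.18]
    - [1,-0.27,0.033,-0.125,-0.18]

```text
time: 5.4
eef_pos: [460.7, 126.2, 205.1]
orientation: [[0.181, -0.983, 0.006], [-0.983, -0.181, 0.003], [-0.002, -0.006, -1.0]]
force: [1.4, 0.8, -0.7]
grip_width: 1.0
gripper_force: 0.0
```

servo_tool:
  rows:
    - [1,0,0,0.02,0]
    - [1,0,0,0.05,0]
    - [1,0,0,0.05,0]

```text
time: 5.78
eef_pos: [457.8, 122.5, 151.2]
orientation: [[0.179, -0.984, -0.005], [-0.984, -0.179, -0.003], [0.002, 0.005, -1.0]]
force: [0.3, -0.1, -1.0]
grip_width: 1.0
gripper_force: 0.0
```

Run:
```python
from cell import ctrl
from h import *
np.set_printoptions(precision=3,suppress=True)
o=ctrl.observe(); print(o["time"],o["eef_pos"],o["orientation"][:2])
s=ctrl.snapshot("scene"); cv2.imwrite("pics/s2.png",cv2.resize(s["image"][80:300,220:520,::-1],None,fx=2,fy=2))
f=flap(s,"b",(390,220),(395,200)); print(f)
```

```text
5.775 [457.791 122.507 151.189] [[ 0.179 -0.984 -0.005]
 [-0.984 -0.179 -0.003]]Traceback (most recent call last):
  File "<stdin>", line 6, in <module>
  File "h.py", line 20, in flap
    pm=blob((hsv[...,2]<60)&(fill>0),pseed); v,u=np.argwhere(pm).mean(0)
  File "h.py", line 9, in blob
    d=np.hypot(*(np.argwhere(m)-np.array(seed)[::-1]).T); p=np.argwhere(m)[d.argmin()]; return l==l[tuple(p)]
                                                                           ~~~~~~~~^^
ValueError: attempt to get argmin of an empty sequence
```

View pics/s2.png

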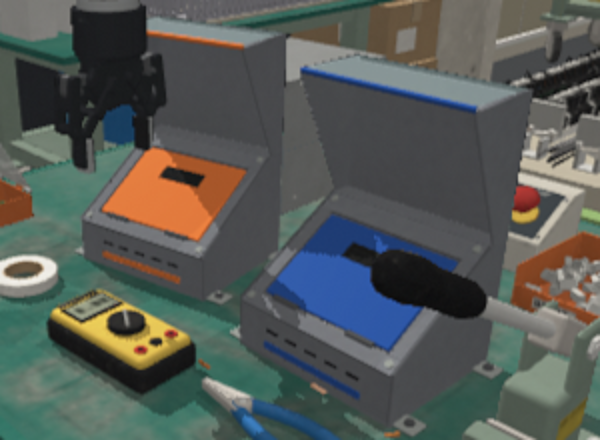

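Blue is shut and flush, with its pad at about (357,252) in this crop. The gripper stands in front of the orange housing, clear of the loose things.

servo_tool:
  rows:
    - [1,-0.002,-0.015,0.02,0]
    - [1,-0.002,-0.03,0.04,0]
    - [1,-0.002,-0.045,0.052,0]
    - [1,-0.002,-0.053,0.06,0]
    - [1,-0.002,-0.053,0.065,0]
    - [1,-0.002,-0.053,0.067,0]
    - [1,-0.002,-0.053,0.067,0]

```text
time: 6.7
eef_pos: [510.9, 134.6, 86.6]
orientation: [[0.179, -0.984, 0.0], [-0.984, -0.179, 0.0], [-0.0, -0.0, -1.0]]
force: [0.9, 0.2, -0.3]
grip_width: 1.001
gripper_force: 0.0
```

servo_tool:
  rows:
    - [1,0,0,0.002,0]
    - [1,0,0,0.003,0]
    - [1,0,0,0.003,0]

```text
time: 7.08
eef_pos: [511.0, 134.7, 83.2]
orientation: [[0.179, -0.984, -0.0], [-0.984, -0.179, -0.0], [0.0, 0.0, -1.0]]
force: [-0.7, 0.4, -0.0]
grip_width: 1.0
gripper_force: 0.0
```

servo_tool:
  rows:
    - [1,0,0,0.002,0]
    - [1,0,0,0.004,0]
    - [1,0,0,0.004,0]

```text
time: 7.45
eef_pos: [511.2, 134.7, 79.2]
orientation: [[0.179, -0.984, -0.0], [-0.984, -0.179, -0.0], [0.0, 0.0, -1.0]]
force: [0.6, 1.1, 2.5]
grip_width: 1.001
gripper_force: 0.8
```

servo_tool:
  rows:
    - [1,0,0,0.002,0]
    - [1,0,0,0.002,0]

```text
time: 7.7
eef_pos: [511.7, 134.8, 78.2]
orientation: [[0.179, -0.984, 0.002], [-0.984, -0.179, 0.0], [-0.0, -0.002, -1.0]]
force: [-2.3, -0.9, 5.9]
grip_width: 0.999
gripper_force: 3.1
```

servo_tool:
  rows:
    - [1,0,0,0.001,0]
    - [1,0,0,0.002,0]
    - [1,0,0,0.002,0]

```text
time: 8.07
eef_pos: [512.3, 134.9, 77.0]
orientation: [[0.18, -0.984, 0.003], [-0.984, -0.18, 0.001], [-0.0, -0.003, -1.0]]
force: [-1.8, -1.2, 9.5]
grip_width: 1.0
gripper_force: 4.7
```

servo_tool:
  rows:
    - [1,0,0,0.001,0]
    - [1,0,0,0.002,0]
    - [1,0,0,0.002,0]

```text
time: 8.45
eef_pos: [513.1, 135.1, 75.4]
orientation: [[0.18, -0.984, 0.005], [-0.984, -0.18, 0.001], [-0.0, -0.005, -1.0]]
force: [-1.0, -2.6, 9.7]
grip_width: 0.998
gripper_force: 4.8
```

servo_tool:
  rows:
    - [1,0,0,0.001,0]
    - [1,0,0,0.002,0]
    - [1,0,0,0.002,0]

```text
time: 8.82
eef_pos: [513.5, 135.2, 74.8]
orientation: [[0.18, -0.984, 0.006], [-0.984, -0.18, 0.002], [-0.0, -0.006, -1.0]]
force: [-3.8, -2.4, 17.2]
grip_width: 0.995
gripper_force: 8.8
```

servo_tool:
  rows:
    - [1,0,0.03,-0.04,0]
    - [1,0,0.07,-0.08,0]
    - [1,0,0.09,-0.13,0]
    - [1,0,0.09,-0.18,0]
    - [1,0,0.09,-0.22,0]
    - [1,0,0.09,-0.22,0]
    - [1,0,0.09,-0.22,0]
    - [1,0,0.09,-0.22,0]

```text
time: 9.82
eef_pos: [421.9, 118.2, 289.7]
orientation: [[0.179, -0.984, -0.003], [-0.984, -0.179, -0.002], [0.001, 0.003, -1.0]]
force: [0.9, 0.2, -0.4]
grip_width: 1.001
gripper_force: 0.0
```

servo_tool:
  rows:
    - [1,0,0,0,0]
    - [1,0,0,0,0]
    - [1,0,0,0,0]
    - [1,0,0,0,0]
    - [1,0,0,0,0]
    - [1,0,0,0,0]
    - [1,0,0,0,0]
    - [1,0,0,0,0]

```text
time: 10.82
eef_pos: [422.6, 118.6, 291.3]
orientation: [[0.179, -0.984, 0.0], [-0.984, -0.179, 0.0], [-0.0, -0.0, -1.0]]
force: [0.4, 0.2, 0.4]
grip_width: 0.998
gripper_force: 0.0
```

Run:
```python
from cell import ctrl
from h import *
o=ctrl.observe(); print(o["time"],o["eef_pos"],o["force"])
a=ctrl.snapshot("scene")["image"]; b=ctrl.snapshot("side")["image"]
cv2.imwrite("pics/s3.png",np.vstack([cv2.resize(x[60:320,120:520,::-1],(450,292)) for x in(a,b)]))
```

```text
10.825 [422.58550337 118.58747718 291.25589238] [0.37793183 0.15676825 0.44306171]
```

View pics/s3.png

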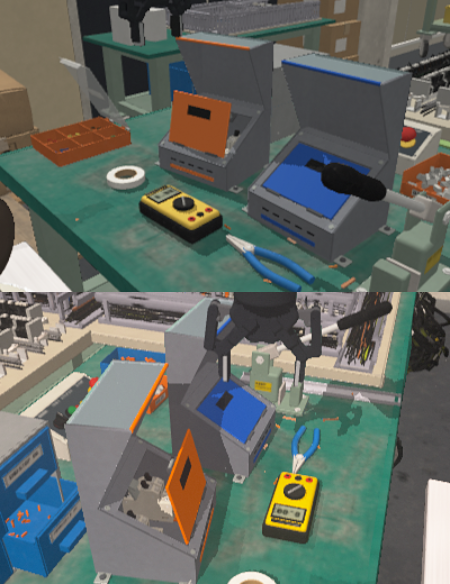

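The orange flap stands open (top view, around (200,120)) and blue is shut. The loose things have not moved. I let it settle a moment, check blue's angle from depth, then hand in.

servo_tool:
  rows:
    - [1,0,0,0,0]
    - [1,0,0,0,0]
    - [1,0,0,0,0]
    - [1,0,0,0,0]
    - [1,0,0,0,0]
    - [1,0,0,0,0]
    - [1,0,0,0,0]
    - [1,0,0,0,0]

```text
time: 11.92
eef_pos: [422.6, 118.6, 291.2]
orientation: [[0.179, -0.984, -0.0], [-0.984, -0.179, 0.0], [-0.0, 0.0, -1.0]]
force: [-0.5, -1.3, 0.0]
grip_width: 0.999
gripper_force: 0.0
```

Run:
```python
from cell import ctrl
from h import *
s=ctrl.snapshot("scene"); P=cloud(s); h=cv2.cvtColor(s["image"],cv2.COLOR_RGB2HSV)
m=(cv2.inRange(h,(105,140,60),(125,255,255))>0)&(s["z_map"]>0)
X=P[m]; X=X[(X[:,0]>490)&(X[:,0]<600)&(abs(X[:,1]+141)<75)&(X[:,2]>60)&(X[:,2]<135)]
for _ in range(4):
    c=X.mean(0); n=np.linalg.svd(X-c,full_matrices=False)[2][2]; e=(X-c)@n; X=X[abs(e)<max(2,2*e.std())]
n*=np.sign(n[2]); th=np.arctan2(np.hypot(n[0],n[1]),n[2])-np.pi/6; print(len(X),"blue angle",th)
if abs(th)<.04: print(ctrl.close_job())
```

```text
2356 blue angle -0.00518902080864414
the job is handed in; nothing more can be done
None
```

The job is handed in at about 12 s: the blue flap is shut (about 0 rad from depth), the orange flap is standing open by eye (angle not measured), and the loose things look unmoved; the hand-in returned no verdict, and I pressed below the pads with one open finger, untilted, since the moves allow no tilt.

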